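# Fit the double lid to the bearing tin and lift off the dust cover

## Task

The blue bearing tin on the workshop bench stands open, and its two lids lie beside it nested together: a steel inner lid with a black stem that sticks up through the collar of a yellow dust cover. Take the pair by the black stem, lower both together gently onto the tin until the inner lid is fully seated in its mouth, let go of the stem, then take the dust cover by its collar and lift it off alone, straight up to about 12 cm above where it sat, leaving the inner lid seated and undisturbed. Finish while still holding the cover level above the tin, ready to be taken away for cleaning; do not put it down, and leave the tin and the other things on the bench where they are.

Things in the scene. Friction and masses are not known exactly. Their poses are not given: they have to be found in the camera images.
- tin: Open round tin, blue with a white band, loose but heavy (about 2 kg, full of bearings). Outer diameter 108 mm, 85 mm high, wall 5 mm (mouth 98 mm across, empty for at least 25 mm below the rim). Origin: centre of its underside; z up.
- tin_mouth (a point): Centre of the tin's mouth, level with the top of the rim, 85 mm above the bench.
- inner_lid: Steel inner lid, loose, about 0.4 kg, on the bench at the start. From below: plug 10 mm deep, 92 mm across tapering to 82 mm at the bottom; flange 112 mm across, 5 mm thick, which rests on the tin's rim; upright round stem 16 mm in diameter, black with a red ring near its top, its top 65 mm above the flange's underside. Yaw does not matter. Origin: centre of the plug's underside; z up.
- inner_flange (a point): Point on the inner lid's axis at the height of the underside of its flange, 10 mm above its origin. It coincides with point tin_mouth when the inner lid is seated.
- stem_grip (a point): Where to grip the stem: on its axis, 8 mm below its top, 57 mm above the flange's underside (67 mm above the bench at the start). While nested, the stem sticks out 30 mm above the collar and this point is 22 mm above the collar's top, so fingertips can stay above the collar. Lifting the stem carries the dust cover along on the flange.
- outer_lid: Yellow dust cover, loose, about 0.22 kg: plate 126 mm across, 4 mm thick; skirt (inside diameter 120 mm) hanging 14 mm below the plate's underside; bare aluminium collar in the middle, 34 mm outside diameter, bore 20 mm, rising 26 mm above the plate. It just rests on the inner lid's flange, stem through the bore. Round. Origin: centre of the plate's underside, 5 mm above inner_flange while nested; z up.
- collar_grip (a point): Where to grip the dust cover: on its axis, 4 mm below the top of the collar, 22 mm above the top of the plate, 31 mm above point inner_flange while nested. The stem's top is then 34 mm above this point, between the fingers. The cover is free of the stem when raised 60 mm or more.
- bearing: Bystander: loose steel ring 64 mm across, 18 mm high, lying on the bench. Origin: centre of its underside.
- oil_bottle: Bystander: loose green bottle with a red cap, 62 mm across, 150 mm high, standing. Origin: centre of its underside.
- spanner: Bystander: loose steel spanner about 170 mm long lying flat along its x axis. Origin: about its middle, at its underside.

How it is judged (in metres and radians):
On the way, in this order (a step that is already met when the one before it is completed fails the run):
1. the two lids are lifted off the bench together, still nested (height (world z) of inner_flange above 0.04 m and z of collar_grip in the frame of inner_flange below 0.037 m and contact force between the fingers and inner_lid above 0.5 N), for 0.1 s.
2. both lids sit on the tin, the inner one fully seated, and the stem has been let go (horizontal distance between inner_flange and tin_mouth below 0.006 m and z of inner_flange in the frame of tin_mouth between -0.004 and 0.003 m and angle between inner_flange's own z axis and vertical below 0.06 rad and z of collar_grip in the frame of inner_flange below 0.037 m and contact force between the fingers and inner_lid below 0.1 N), for 0.2 s.
At the end, for the whole second after the job is handed in: Gripper holds the cover still and level (0.2 rad), 80 mm or more above where it sat, within 60 mm of the tin's axis, touching nothing else; inner lid seated in the tin (6 mm off axis, 3 mm high, 0.06 rad at most), untouched; tin and bystanders moved under 25 mm (horizontal distance between inner_flange and tin_mouth below 0.006 m and z of inner_flange in the frame of tin_mouth between -0.004 and 0.003 m and angle between inner_flange's own z axis and vertical below 0.06 rad and z of collar_grip in the frame of inner_flange above 0.111 m and horizontal distance between collar_grip and tin_mouth below 0.06 m and angle between collar_grip's own z axis and vertical below 0.2 rad and contact force between the fingers and outer_lid above 1 N and contact force between each of outer_lid, the arm and inner_lid below 0.1 N and contact force between outer_lid and tin below 0.1 N and linear speed of each of outer_lid, inner_lid below 0.03 m/s and distance of each of tin, bearing, oil_bottle, spanner from where it was at the start of the episode below 0.025 m); the arm keeps its last pose, push and grip.
It fails at once if the dust cover is raised off the inner lid while the inner lid is not seated in the tin, or the inner lid is disturbed while the cover is being lifted (z of collar_grip in the frame of inner_flange above 0.043 m and not (horizontal distance between inner_flange and tin_mouth below 0.006 m and z of inner_flange in the frame of tin_mouth between -0.004 and 0.003 m and angle between inner_flange's own z axis and vertical below 0.06 rad)).
It fails at once if the lids are dropped or slammed onto the tin (linear speed of inner_lid above 0.35 m/s and horizontal distance between inner_flange and tin_mouth below 0.05 m and z of inner_flange in the frame of tin_mouth below 0.03 m).
It fails at once if the tin is pushed away or tipped (distance of tin from where it was at the start of the episode above 0.025 m or angle between tin's own z axis and vertical above 0.15 rad).
It fails at once if a bystander is disturbed (distance of any of bearing, oil_bottle, spanner from where it was at the start of the episode above 0.025 m).
It also fails if it takes over 50 s, if anything falls off the work surface, if the arm or the gripper's body presses on something with over 40 N, if the wrist force passes 120 N, or if a joint passes its speed limit or range.

## Robot

A 6-joint arm with a two-finger parallel gripper is mounted at the origin on the work surface. World frame = base frame: x ahead of the robot, y to its left, z up, the work surface at z = 0. Lengths are in mm, angles in rad, forces in N, time in s.
With the tool pointing down it reaches from about 275 to 750 mm from the base axis. Payload 10.2 kg.
Tool frame: the origin (TCP) lies midway between the tips of the shut fingers; the grasp point (between the pads) lies 19 mm behind it; z points along the fingers, y is the direction in which the jaws open and shut (so a half turn about z gives the same grasp; the last joint's range is limited). The gripper opens to 85 mm and grips with 20 to 120 N. Pads are 22 mm wide; open, the fingers measure 114 mm over their backs; the gripper's body (76 mm by 85 mm) begins 54 mm behind the grasp point. The pads swing forward as they close: fully open they stand 13 mm farther back than shut.
Start: joints at [0.955, 0.313, 1.498, -0, 1.331, -0.223], TCP at [200.971, 485.017, 231.294] pointing down, gripper open.
Joint ranges: [-2.94, 2.94], [-0.97, 2.17], [0.19, 2.56], [-1.23, 4.37], [0.02, 3.11], [-2.88, 2.88]. Speed limits (rad/s): [2.39, 2.39, 3.01, 3.14, 3.14, 3.14].

## Interface

Orientations are given as a unit quaternion [w, x, y, z].
In Python, from rig import ctrl gives the robot as it stands.
- The arm moves only by the tool carry_out, never from a script. Its argument "plan" is a list of rows, each a list of 3 entries, a list of its own where there are three numbers: the finger opening in mm, from 0 to 85.4, then the shift along the tool's x, y, z in mm, then the turn, a rotation vector about the tool's x, y, z in units of 6 degrees (1.0 is 6 degrees). In form: [[grip, [x, y, z], [ax, ay, az]], ...]. A call has 1 to 20 rows; each row shifts and turns the commanded pose from where the row before left it, along the tool's axes as they then stand; what a row does not reach is not made up. A row lasts 1/12 s, in which the tool goes at most 41.7 mm and 7.16 degrees, less where a joint would pass 70% of its speed; a pose out of reach is approached as far as the arm can. A call with a gripper value outside its range is refused whole. The fingers move at their own pace and stop on an object; "grip_force" is the grip in N (left out, the last holds). Time passes only in rows, so rows that do not move let the fingers close. It gives the time, the measured TCP pose, the force and the opening at its end, in the units of the state.
- ctrl.sense(): the state, without advancing time (a new reading comes with each control period).
- ctrl.capture(name): name is "scene" or "top" or "wrist"; returns a dict with "color" (480x640x3 uint8, blue, green, red), "range_z" (480x640 float32, mm along the optical axis (not along the pixel's ray), 0 where there is no reading), "fx", "fy", "cx", "cy" (pixels), "dist_coeffs" ([k1, k2, p1, p2, k3] as OpenCV has them; the pictures are not rectified), "cam_to_world" (4x4, takes a point from camera to world coordinates); the wrist camera has in their place "tool_from_camera" (4x4, takes a point from camera to tool coordinates, whose origin is the TCP and whose axes are the flange's). Camera axes: x right, y up, looking along -z (the intrinsics and any distortion apply to the point x, -y, -z); pixel columns grow to the right and rows downward; lengths in mm; the calibration is good to about 2 mm. A picture is of the moment at which its call begins: read the wrist's pose just before it.
- ctrl.finish_job(): hands the job in, once; it reports no verdict.
The state is a dict: "time_s": time; "joints": joint angles; "dq": joint speeds; "tau": joint torques, N m; "eef_pos": TCP position; "ee_rot": TCP orientation; "force": force on the tool from outside, world axes, zero at the start; "wrist_torque": the same for the moment, N m; "grip_width": opening from 0.0 (shut) to 1.0 (fully open).
Only numpy, scipy, OpenCV 4.12 (cv2) and the standard library are available. Lean on these libraries where they do the work, as an engineer would, in place of code of your own. Each camera call takes 0.05 s, during which the arm holds its last target.

## Working session

There is one attempt and no reset: what is moved stays moved. The work goes in short steps, Python scripts to look and compute and a tool call to move; the robot and the scene stay as the last step left them, time stands still between calls to the robot, and variables do not carry over. Pictures are saved under pics/ and viewed, and the job is handed in when it is done.

Besides the shell and the picture viewer there is one more tool, called after ">>>" as name(argument=value, ...), one argument or row to a line, values as JSON. carry_out: Moves the arm, as the interface text tells. Its arguments: {"type":"object","properties":{"plan":{"type":"array"},"grip_force":{"type":"number"}},"required":["plan"]}

```bash
ls; mkdir -p pics; python3 - <<'E'
from rig import ctrl
import cv2,numpy as np,pickle
s=ctrl.sense();print(s)
for n in("scene","top","wrist"):
    c=ctrl.capture(n);cv2.imwrite(f"pics/{n}0.png",c["color"]);pickle.dump(c,open(f"{n}0.pkl","wb"))
    print(n,{k:(v.tolist() if hasattr(v,'tolist') else v) for k,v in c.items() if k not in("color","range_z")})
E
```

```text
pics
{'time_s': 0.0, 'joints': array([ 9.54615345e-01,  3.13429868e-01,  1.49845009e+00,  1.35361876e-05,
        1.33095509e+00, -2.23407242e-01]), 'dq': array([-0.00034647,  0.00079083, -0.00018649, -0.00194125,  0.00117765,
       -0.00085944]), 'tau': array([ 6.08661667e-04, -4.12273550e+01, -2.59742528e+01, -1.39375661e-04,
        4.20740369e-03,  4.71177418e-05]), 'eef_pos': array([200.80809556, 484.80727612, 230.74046862]), 'ee_rot': array([-2.59186112e-04,  1.95128477e-01,  9.80777493e-01, -5.64582726e-04]), 'force': array([-0.23138955,  0.54746048,  0.58078058]), 'wrist_torque': array([-0.00920506, -0.03467474,  0.03516761]), 'grip_width': 0.9976131520530124}
scene {'fx': 480.10455306719274, 'fy': 480.10455306719274, 'cx': 314.6177245541239, 'cy': 239.99731323882168, 'dist_coeffs': [-0.05401367729508343, 0.0, 0.0, 0.0, 0.0], 'cam_to_world': [[-0.27704217330977393, -0.7405435946241852, 0.612244084225309, 1239.8423828158186], [0.96077072226756, -0.20492391401062987, 0.18688447955898932, 176.65403571250073], [-0.012932650202780033, 0.6400010733800795, 0.7682651707783439, 901.5
[... 278 characters left out ...]
42255, 407.5645284761994], [-0.9999524251983599, -0.00972724367530675, -0.0007266845254933866, -18.561050369157805], [-0.002186560607792292, 0.15092641186048916, 0.9885425823684211, 1318.3480496935686], [0.0, 0.0, 0.0, 1.0]]}
wrist {'fx': 357.7793480019879, 'fy': 357.7793480019879, 'cx': 320.54221621009896, 'cy': 236.11307279979033, 'dist_coeffs': [-0.054176880250212396, 0.0, 0.0, 0.0, 0.0], 'tool_from_camera': [[0.001492164989241003, 0.9551326589092257, 0.2961745723870233, 75.54778312304778], [0.9999988697349345, -0.0013706271541369232, -0.0006179887190180151, -0.6824292674009191], [-0.00018431629709313914, 0.2961751597723813, -0.9551336245580017, -141.5773422439904], [0.0, 0.0, 0.0, 1.0]]}
```

View pics/scene0.png

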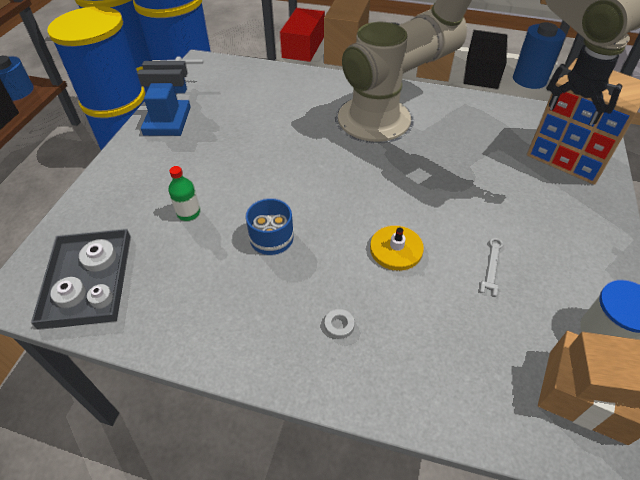

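View pics/top0.png

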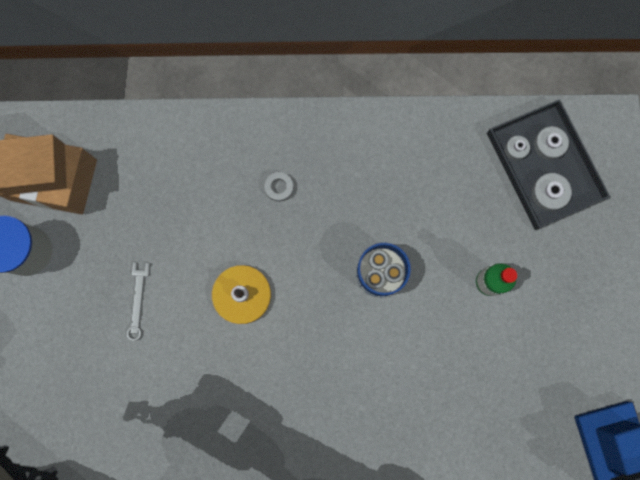

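View pics/wrist0.png

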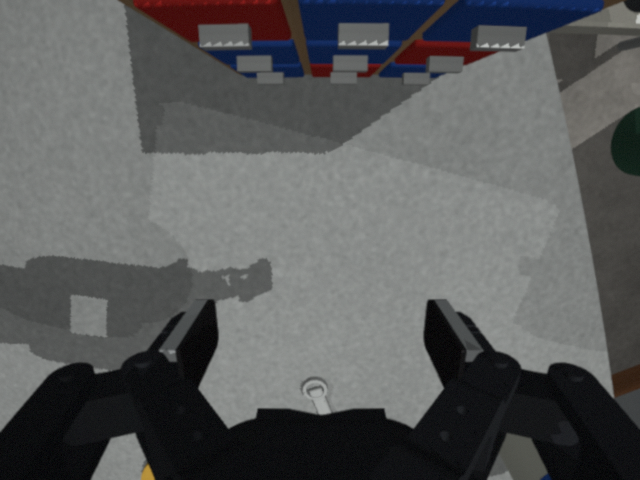

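The top view shows the yellow cover with its stem at about (241,294), the tin at (383,270), the bottle at (495,280), the bearing at (279,186) and the spanner at x≈137. Next I'll turn these into positions.

```bash
cat > h.py <<'E'
import cv2,numpy as np
from scipy.spatial.transform import Rotation as R
def K(c): return np.array([[c["fx"],0,c["cx"]],[0,c["fy"],c["cy"]],[0,0,1.]])
def pose(s):
    T=np.eye(4); q=np.array(s["ee_rot"]); T[:3,:3]=R.from_quat(q[[1,2,3,0]]).as_matrix(); T[:3,3]=s["eef_pos"]; return T
def c2w(c,s=None):
    return np.array(c["cam_to_world"]) if "cam_to_world" in c else pose(s)@np.array(c["tool_from_camera"])
def rays(c,uv,T):
    n=cv2.undistortPoints(np.array(uv,float).reshape(-1,1,2),K(c),np.array(c["dist_coeffs"])).reshape(-1,2)
    d=np.c_[n[:,0],-n[:,1],-np.ones(len(n))]
    return T[:3,3],d@T[:3,:3].T
def onplane(c,uv,z,T):
    o,d=rays(c,uv,T); return o+d*((z-o[2])/d[:,2])[:,None]
def cloud(c,T):
    r=c["range_z"];v,u=np.nonzero(r>0)
    _,d=rays(c,np.c_[u,v],np.eye(4)); P=d*r[v,u][:,None]
    return u,v,P@T[:3,:3].T+T[:3,3]
def circ(P):
    P=np.asarray(P)[:,:2]
    A=np.c_[2*P,np.ones(len(P))];x=np.linalg.lstsq(A,(P**2).sum(1),rcond=None)[0]
    return x[:2],np.sqrt(x[2]+x[:2]@x[:2])
E
cat > m0.py <<'E'
from h import *;import pickle
for n in("top","scene"):
    c=pickle.load(open(n+"0.pkl","rb"));T=c2w(c);hsv=cv2.cvtColor(c["color"],cv2.COLOR_BGR2HSV)
    roi=dict(top=dict(y=(200,255,285,335),t=(345,230,425,310),b=(470,255,525,305)),scene=dict(y=(360,215,435,280),t=(235,190,305,260),b=(160,160,210,230)))[n]
    def M(k,lo,hi):
        m=cv2.inRange(hsv,lo,hi);z=np.zeros_like(m);a,b,e,d=roi[k];z[b:d,a:e]=m[b:d,a:e];return z
    def big(m): 
        cs,_=cv2.findContours(m,cv2.RETR_EXTERNAL,cv2.CHAIN_APPROX_NONE);return cv2.convexHull(max(cs,key=cv2.contourArea))[:,0,:]
    my=M("y",(15,120,80),(35,255,255));h=big(my)
    print(n,"yellow",circ(onplane(c,h,19,T)))
    u,v,P=cloud(c,T)
    def near(xy,r,z0,z1): 
        k=(np.hypot(*(P[:,:2]-xy).T)<r)&(P[:,2]>z0)&(P[:,2]<z1);return P[k]
    mt=M("t",(100,100,40),(130,255,255));h=big(mt)
    print("tin hull@85",circ(onplane(c,h,85,T)))
    g=circ(onplane(c,h,85,T))[0]
    Q=near(g,80,78,95);print("tin rim depth",len(Q),circ(Q),np.median(Q[:,2]))
    g=circ(onplane(c,big(my),19,T))[0]
    Q=near(g,80,10,28);print("plate depth",len(Q),circ(cv2.convexHull(Q[:,:2].astype(np.float32))[:,0]),np.median(Q[:,2]))
    Q=near(g,30,55,90);print("stem depth",len(Q),Q.mean(0),Q[:,2].max())
    mr=M("b",(0,120,80),(8,255,255));vv,uu=np.nonzero(mr);print("cap",onplane(c,[[uu.mean(),vv.mean()]],145,T))
c=pickle.load(open("top0.pkl","rb"));print("bearing",onplane(c,[[279,186]],18,c2w(c)),"spanner",onplane(c,[[135,334],[141,268]],5,c2w(c)))
E
python3 m0.py
```

```text
top yellow (array([496.72902097, 154.31688439]), np.float64(62.32579433648202))
tin hull@85 (array([ 540.91863447, -144.70357141]), np.float64(54.05084249154308))
tin rim depth 419 (array([ 542.18597293, -144.23725485]), np.float64(51.22408114368078)) 85.26840583437274
plate depth 2452 (array([497.38586   , 155.06031714]), np.float64(62.0018693199186)) 19.57335501103819
stem depth 60 [496.63977396 155.00828444  73.73016991] 82.45014703323204
cap [[ 520.07679365 -381.77898434  145.        ]]
scene yellow (array([505.18356557, 153.22770196]), np.float64(65.9535831124245))
tin hull@85 (array([ 563.61616042, -138.00991587]), np.float64(66.89612229647487))
tin rim depth 352 (array([ 545.54092093, -146.61094353]), np.float64(51.364815547782634)) 83.05361991224476
plate depth 1559 (array([498.91520444, 153.06769508]), np.float64(63.01675645459745)) 18.91947519814346
stem depth 66 [502.91964436 153.90196007  68.13382998] 77.05090783502601
cap [[ 522.55099336 -381.46665742  145.        ]]
bearing [[732.94251542  73.26414666  18.        ]] spanner [[414.16742926 382.61436401   5.        ]
 [556.25674293 374.54928292   5.        ]]
```

>>> carry_out(
  plan=[
    [85,[0,0,0],[0,0,-0.94]],
    [85,[0,0,0],[0,0,-0.94]],
    [85,[0,0,0],[0,0,-0.94]],
    [85,[0,0,0],[0,0,-0.93]],
    [85,[-20,-22,3],[0,0,0]],
    [85,[-20,-22,3],[0,0,0]],
    [85,[-20,-22,3],[0,0,0]],
    [85,[-20,-22,3],[0,0,0]],
    [85,[-20,-22,3],[0,0,0]],
    [85,[-20,-22,3],[0,0,0]],
    [85,[-20,-22,3],[0,0,0]],
    [85,[-20,-22,3],[0,0,0]],
    [85,[-20,-22,3],[0,0,0]],
    [85,[-20,-22,3],[0,0,0]],
    [85,[-20,-22,3],[0,0,0]],
    [85,[-20,-22,3],[0,0,0]],
    [85,[-20,-22,3],[0,0,0]],
    [85,[-20,-22,3],[0,0,0]],
    [85,[-17,-22,3],[0,0,0]],
    [85,[0,0,0],[0,0,0]],
  ],
)

```text
time_s: 1.82
eef_pos: [500.0, 151.6, 185.3]
ee_rot: [-0.0, 0.002, 1.0, -0.0]
force: [0.4, 0.7, 0.0]
grip_width: 0.998
```

```bash
python3 - <<'E'
from rig import ctrl
import cv2,pickle
s=ctrl.sense();c=ctrl.capture("wrist");pickle.dump((s,c),open("w1.pkl","wb"));cv2.imwrite("pics/w1.png",c["color"]);print(s["eef_pos"],s["ee_rot"])
E
```

```text
[499.98740124 151.63358974 185.31232804] [-2.88982946e-04  1.97719323e-03  9.99997890e-01 -4.76471004e-04]
```

View pics/w1.png

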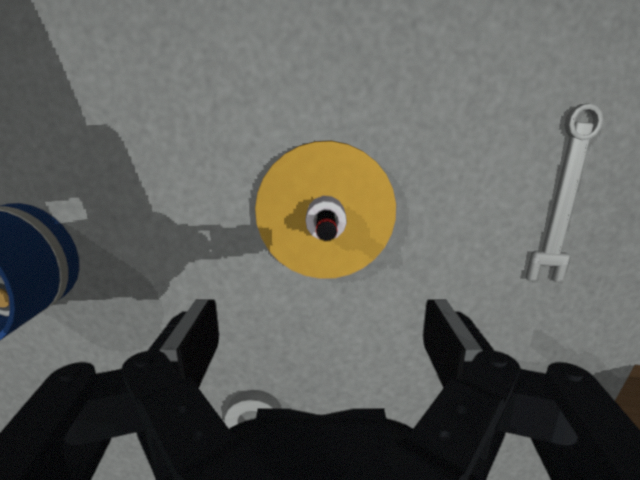

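The wrist view shows the cover centred at about (326,209), with the black stem at (326,225) and clear space around it.

```bash
python3 - <<'E'
from h import *;import pickle
s,c=pickle.load(open("w1.pkl","rb"));T=c2w(c,s);im=c["color"];hsv=cv2.cvtColor(im,cv2.COLOR_BGR2HSV)
m=cv2.inRange(hsv,(15,100,60),(35,255,255));m[295:]=0
cs,_=cv2.findContours(m,cv2.RETR_EXTERNAL,cv2.CHAIN_APPROX_NONE);h=cv2.convexHull(max(cs,key=cv2.contourArea))[:,0]
print("plate",circ(onplane(c,h,19,T)))
g=im[205:245,305:350].max(2);m2=np.zeros((480,640),np.uint8);m2[205:245,305:350]=(g<70)*255
v,u=np.nonzero(m2);print("dark px",u.min(),u.max(),v.min(),v.max(),len(u))
u_,v_,P=cloud(c,T);k=(np.hypot(P[:,0]-499,P[:,1]-153)<40)&(P[:,2]>70)&(v_<290);print("stemtop depth",k.sum(),P[k].mean(0),np.ptp(P[k],0))
# stem-top: bottom part of dark blob, circle of dia 16mm at z=75
print("stem top edges", onplane(c,[[u.min(),v.max()-8],[u.max(),v.max()-8],[u.mean(),v.max()]],75,T))
cv2.imwrite("pics/crop.png",cv2.resize(im[190:260,290:370],None,fx=8,fy=8))
E
```

```text
plate (array([498.33157516, 155.11907647]), np.float64(62.25744625075148))
dark px 315 336 210 240 503
stemtop depth 366 [498.51963492 155.00475166  73.69670527] [15.50913681 15.65571344  5.71196583]
stem top edges [[499.0638173  146.95165459  75.        ]
 [499.09836335 162.37736621  75.        ]
 [505.25339446 154.73380874  75.        ]]
```

View pics/crop.png

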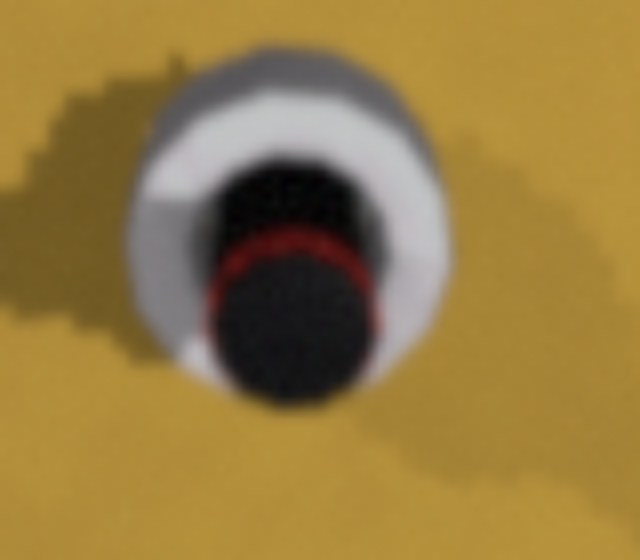

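>>> carry_out(
  plan=[
    [85,[-3,-21,-2],[0,0,0]],
    [85,[-3,-21,-2],[0,0,0]],
    [85,[-3,-21,-2],[0,0,0]],
    [85,[-3,-21,-2],[0,0,0]],
    [85,[-3,-21,-2],[0,0,0]],
    [85,[-3,-21,-2],[0,0,0]],
    [85,[-3,-21,-2],[0,0,0]],
    [85,[-3,-21,-2],[0,0,0]],
    [85,[-3,-21,-2],[0,0,0]],
    [85,[-3,-21,-2],[0,0,0]],
    [85,[-3,-21,-2],[0,0,0]],
    [85,[-3,-21,-2],[0,0,0]],
    [85,[-3,-21,-2],[0,0,0]],
    [85,[-3,-21,-2],[0,0,0]],
    [85,[0,0,0],[0,0,0]],
    [85,[0,0,0],[0,0,0]],
  ],
)

```text
time_s: 3.2
eef_pos: [539.8, -138.7, 214.1]
ee_rot: [-0.0, 0.0, 1.0, 0.0]
force: [0.2, -0.5, -0.3]
grip_width: 0.996
```

```bash
python3 - <<'E'
from rig import ctrl
import pickle
from h import *
s=ctrl.sense();c=ctrl.capture("wrist");pickle.dump((s,c),open("w2.pkl","wb"));cv2.imwrite("pics/w2.png",c["color"]);print(s["eef_pos"],s["ee_rot"],s["time_s"])
T=c2w(c,s);hsv=cv2.cvtColor(c["color"],cv2.COLOR_BGR2HSV)
u,v,P=cloud(c,T);k=(np.hypot(P[:,0]-542,P[:,1]+145)<65)&(abs(P[:,2]-85)<4)&(v<290);Q=P[k]
h=cv2.convexHull(Q[:,:2].astype(np.float32))[:,0];print("rim depth",k.sum(),circ(h),circ(Q),np.median(Q[:,2]))
m=cv2.inRange(hsv,(100,100,30),(130,255,255));m[295:]=0
cs,_=cv2.findContours(m,cv2.RETR_CCOMP,cv2.CHAIN_APPROX_NONE)
for q in cs:
    if len(q)>80: print("contour",len(q),cv2.minEnclosingCircle(q),circ(onplane(c,q[:,0],85,T)))
E
```

```text
[ 539.77907128 -138.65247355  214.13912602] [-1.69464017e-04  3.41719936e-04  9.99999898e-01  2.43101598e-04] 3.2
rim depth 2487 (array([ 543.7456759 , -145.74382823]), np.float64(53.56048178415402)) (array([ 543.59688792, -145.66079473]), np.float64(51.05997698024194)) 83.69942475268942
contour 375 ((312.4599914550781, 224.9863739013672), 67.57939147949219) (array([ 541.98552683, -145.48006265]), np.float64(53.24716072558349))
contour 293 ((313.3606872558594, 213.18994140625), 54.119144439697266) (array([ 532.75550489, -144.77167419]), np.float64(40.60063927985866))
```

View pics/w2.png

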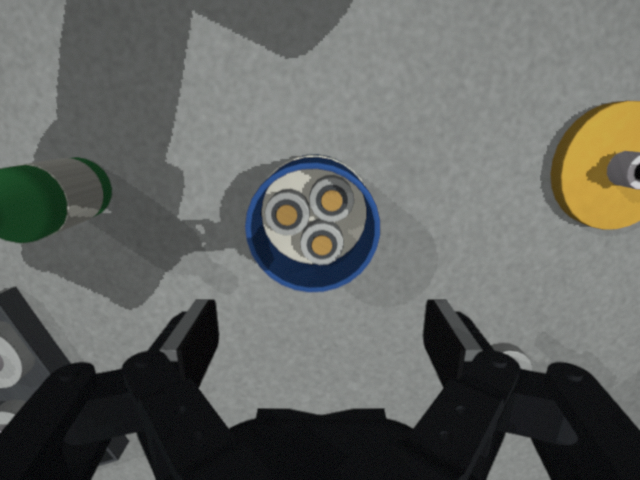

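The tin's rim is in clear view, centred at about (313,226), which puts the tin at (543.6,-145.6) by the same camera. Next I'll go back to the stem at (498.4,155.0).

>>> carry_out(
  plan=[
    [85,[3,21,6],[0,0,0]],
    [85,[3,21,6],[0,0,0]],
    [85,[3,21,6],[0,0,0]],
    [85,[3,21,6],[0,0,0]],
    [85,[3,21,6],[0,0,0]],
    [85,[3,21,6],[0,0,0]],
    [85,[3,21,6],[0,0,0]],
    [85,[3,21,6],[0,0,0]],
    [85,[3,21,6],[0,0,0]],
    [85,[3,21,6],[0,0,0]],
    [85,[3,21,6],[0,0,0]],
    [85,[3,21,6],[0,0,0]],
    [85,[3,21,6],[0,0,0]],
    [85,[2.4,20.7,6],[0,0,0]],
    [85,[0,0,0],[0,0,0]],
    [85,[0,0,0],[0,0,0]],
  ],
)

```text
time_s: 4.58
eef_pos: [497.6, 156.2, 130.2]
ee_rot: [-0.0, -0.002, 1.0, -0.0]
force: [-0.2, -0.2, -0.0]
grip_width: 0.993
```

>>> carry_out(
  plan=[
    [85,[-0.8,-1.2,13],[0,0,0]],
    [85,[0,0,13],[0,0,0]],
    [85,[0,0,13],[0,0,0]],
    [85,[0,0,13],[0,0,0]],
    [85,[0,0,13],[0,0,0]],
    [85,[0,0,10],[0,0,0]],
    [85,[0,0,5],[0,0,0]],
    [85,[0,0,0],[0,0,0]],
    [85,[0,0,0],[0,0,0]],
  ],
)

```text
time_s: 5.33
eef_pos: [499.6, 153.4, 50.7]
ee_rot: [0.0, 0.0, 1.0, 0.0]
force: [0.1, 1.1, 0.5]
grip_width: 0.993
```

```bash
python3 - <<'E'
from rig import ctrl
import pickle
from h import *
s=ctrl.sense();c=ctrl.capture("wrist");pickle.dump((s,c),open("w3.pkl","wb"));cv2.imwrite("pics/w3.png",c["color"]);print(s["eef_pos"],s["ee_rot"],s["time_s"])
E
```

```text
[499.57925424 153.37823308  50.72941483] [2.56913648e-04 1.09720561e-04 9.99999961e-01 6.91288837e-06] 5.3333
```

View pics/w3.png

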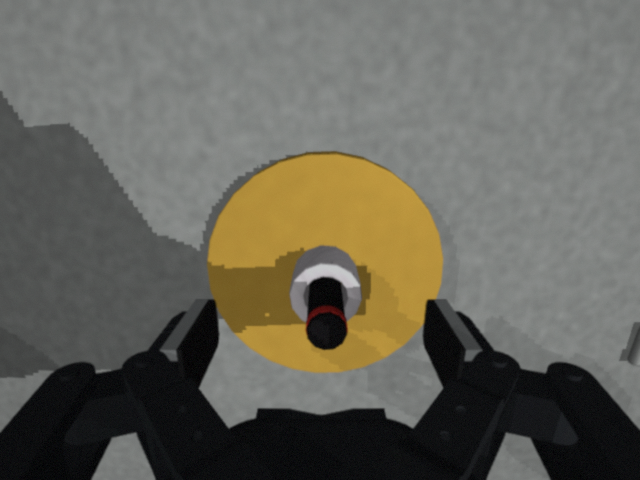

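The stem is at (326,328), between the open pads. It sits about 1.6 mm to the +y side, so I'll correct that and close.

>>> carry_out(
  plan=[
    [85,[1,1.6,1.5],[0,0,0]],
    [85,[0,0,0],[0,0,0]],
    [0,[0,0,0],[0,0,0]],
    [0,[0,0,0],[0,0,0]],
    [0,[0,0,0],[0,0,0]],
    [0,[0,0,0],[0,0,0]],
    [0,[0,0,0],[0,0,0]],
    [0,[0,0,0],[0,0,0]],
    [0,[0,0,0],[0,0,0]],
    [0,[0,0,0],[0,0,0]],
    [0,[0,0,0],[0,0,0]],
    [0,[0,0,0],[0,0,0]],
  ],
  grip_force=50,
)

```text
time_s: 6.38
eef_pos: [498.4, 155.3, 48.9]
ee_rot: [0.0, 0.0, 1.0, 0.0]
force: [0.1, 3.1, 2.8]
grip_width: 0.168
```

```bash
python3 - <<'E'
from rig import ctrl
from h import *
s=ctrl.sense();c=ctrl.capture("wrist");cv2.imwrite("pics/w4.png",c["color"]);print(s["eef_pos"],s["force"],s["grip_width"]*85.4,s["time_s"])
E
```

```text
[498.3913191  155.27861543  48.90666652] [0.10799024 3.14868112 2.78328951] 14.331357497537276 6.3833
```

View pics/w4.png

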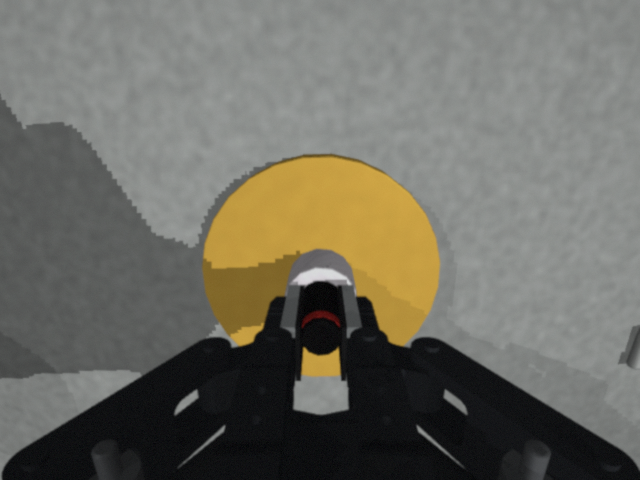

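The stem is held between the pads at about (322,325), with the fingertips above the collar. I'll lift gently.

>>> carry_out(
  plan=[
    [0,[0,0,-2],[0,0,0]],
    [0,[0,0,-4],[0,0,0]],
    [0,[0,0,-7],[0,0,0]],
    [0,[0,0,-10],[0,0,0]],
    [0,[0,0,-12],[0,0,0]],
    [0,[0,0,-12],[0,0,0]],
    [0,[0,0,-12],[0,0,0]],
    [0,[0,0,-12],[0,0,0]],
    [0,[0,0,-12],[0,0,0]],
    [0,[0,0,-12],[0,0,0]],
    [0,[0,0,-12],[0,0,0]],
    [0,[0,0,-8],[0,0,0]],
    [0,[0,0,-4],[0,0,0]],
    [0,[0,0,0],[0,0,0]],
    [0,[0,0,0],[0,0,0]],
    [0,[0,0,0],[0,0,0]],
  ],
)

```text
time_s: 7.77
eef_pos: [498.0, 155.0, 167.1]
ee_rot: [-0.001, 0.0, 1.0, -0.0]
force: [0.6, -0.6, -5.8]
grip_width: 0.168
```

```bash
python3 - <<'E'
from rig import ctrl
from h import *
s=ctrl.sense();c=ctrl.capture("wrist");cv2.imwrite("pics/w5.png",c["color"]);print(s["eef_pos"],s["force"],s["wrist_torque"],s["grip_width"]*85.4,s["time_s"])
E
```

```text
[497.96059919 155.03447419 167.09884936] [ 0.55933177 -0.57751936 -5.81791385] [-0.03050034  0.03175087  0.01287301] 14.307743774292103 7.7667
```

View pics/w5.png

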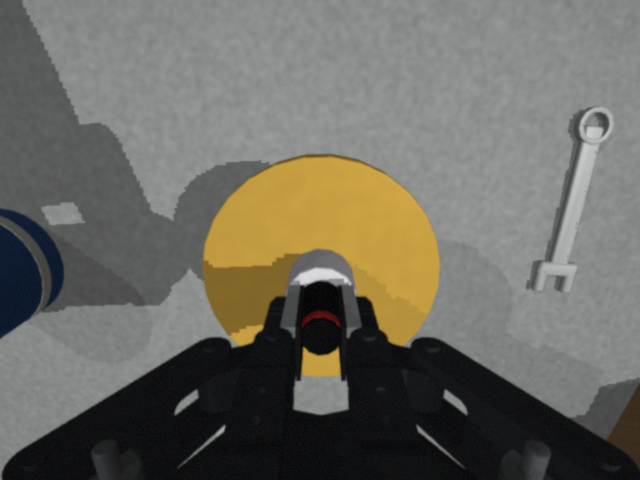

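Both lids were carried up, and the 5.8 N load matches their combined weight. Next I'll move over the tin.

>>> carry_out(
  plan=[
    [0,[-0.8,-5,0],[0,0,0]],
    [0,[-1.5,-10,0],[0,0,0]],
    [0,[-2.4,-16,0],[0,0,0]],
    [0,[-2.7,-18,0],[0,0,0]],
    [0,[-2.7,-18,0],[0,0,0]],
    [0,[-2.7,-18,0],[0,0,0]],
    [0,[-2.7,-18,0],[0,0,0]],
    [0,[-2.7,-18,0],[0,0,0]],
    [0,[-2.7,-18,0],[0,0,0]],
    [0,[-2.7,-18,0],[0,0,0]],
    [0,[-2.7,-18,0],[0,0,0]],
    [0,[-2.7,-18,0],[0,0,0]],
    [0,[-2.7,-18,0],[0,0,0]],
    [0,[-2.7,-18,0],[0,0,0]],
    [0,[-2.7,-18,0],[0,0,0]],
    [0,[-2.7,-18,0],[0,0,0]],
    [0,[-2.6,-18,0],[0,0,0]],
    [0,[-2.4,-16,0],[0,0,0]],
    [0,[-1.5,-10,0],[0,0,0]],
    [0,[-0.8,-5,0],[0,0,0]],
  ],
)

```text
time_s: 9.48
eef_pos: [545.3, -160.6, 167.6]
ee_rot: [-0.0, 0.001, 1.0, -0.0]
force: [0.2, 0.7, -5.6]
grip_width: 0.166
```

>>> carry_out(
  plan=[
    [0,[0,0,0],[0,0,0]],
    [0,[0,0,0],[0,0,0]],
    [0,[0,0,0],[0,0,0]],
  ],
)

```text
time_s: 9.73
eef_pos: [545.3, -158.1, 167.8]
ee_rot: [-0.0, -0.0, 1.0, 0.0]
force: [-0.6, 0.1, -5.5]
grip_width: 0.167
```

```bash
python3 - <<'E'
from rig import ctrl
from h import *
s=ctrl.sense();print(s["eef_pos"],s["ee_rot"],s["time_s"])
E
```

```text
[ 545.32818897 -158.1158185   167.78351889] [-1.10462503e-04 -3.54956630e-04  9.99999914e-01  1.81563118e-04] 9.7333
```

>>> carry_out(
  plan=[
    [0,[0.9,4.5,0],[0,0,0]],
    [0,[0.9,5,0],[0,0,0]],
    [0,[0,3,0],[0,0,0]],
    [0,[0,0,4],[0,0,0]],
    [0,[0,0,4],[0,0,0]],
    [0,[0,0,0],[0,0,0]],
    [0,[0,0,0],[0,0,0]],
    [0,[0,0,0],[0,0,0]],
  ],
)

```text
time_s: 10.4
eef_pos: [543.6, -146.6, 159.7]
ee_rot: [-0.0, 0.0, 1.0, -0.0]
force: [-0.2, 0.1, -5.7]
grip_width: 0.17
```

```bash
python3 - <<'E'
from rig import ctrl
from h import *
import pickle
s=ctrl.sense();print(s["eef_pos"],s["ee_rot"],s["time_s"])
for n in("scene","top"):
    c=ctrl.capture(n);pickle.dump(c,open(n+"5.pkl","wb"));T=c2w(c)
    if n=="scene":cv2.imwrite("pics/s5.png",cv2.resize(c["color"][120:300,180:400],None,fx=3.5,fy=3.3))
    hsv=cv2.cvtColor(c["color"],cv2.COLOR_BGR2HSV);m=cv2.inRange(hsv,(15,120,80),(35,255,255))
    if n=="scene": m[:150]=0;m[300:]=0
    z=128;cs,_=cv2.findContours(m,cv2.RETR_EXTERNAL,cv2.CHAIN_APPROX_NONE);h=cv2.convexHull(max(cs,key=cv2.contourArea))[:,0]
    print(n,circ(onplane(c,h,z,T)))
    if n=="top":cv2.imwrite("pics/t5.png",c["color"])
    u,v,P=cloud(c,T);mm=m[v,u]>0;k=mm&(np.hypot(P[:,0]-543,P[:,1]+145)<90);print(np.median(P[k],0),k.sum())
E
```

```text
[ 543.61584176 -146.60381735  159.74511495] [-3.36510291e-05  1.56387667e-04  9.99999987e-01 -1.28516642e-05] 10.4
scene (array([ 548.74529442, -145.00522552]), np.float64(67.20485386072292))
[ 562.11631181 -135.73884462  128.64752753] 1617
top (array([761.42641229, 596.68511636]), np.float64(56.210532622088905))
[ 515.71261281 -169.79272867  130.97819925] 275
```

View pics/s5.png

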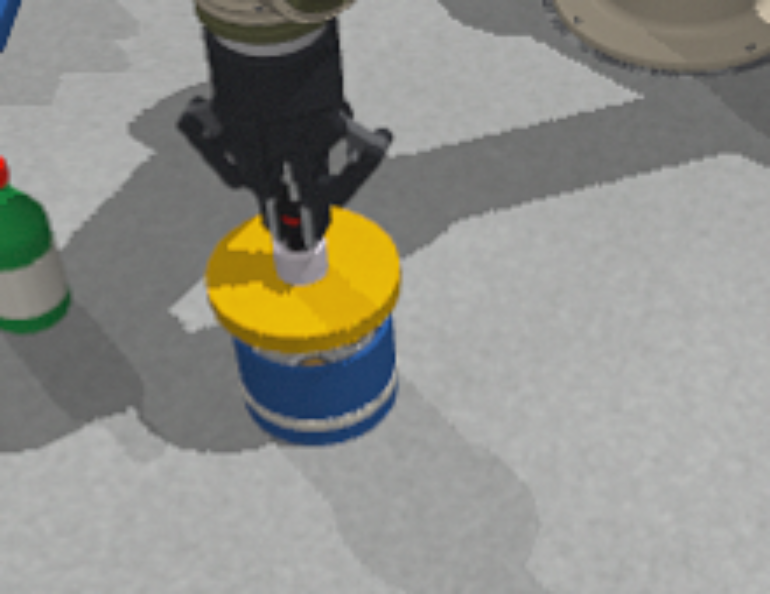

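View pics/t5.png

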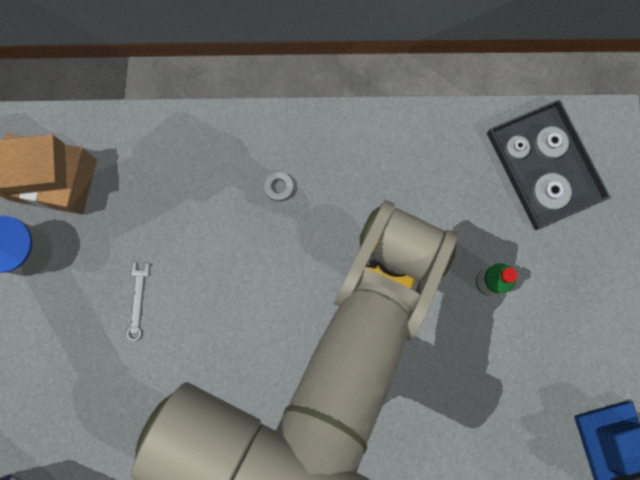

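The pair is above the tin and concentric to within about 1 mm, and the top view is blocked by the arm. I'll lower slowly and watch the force.

>>> carry_out(
  plan=[
    [0,[0.1,0.8,2],[0,0,0]],
    [0,[0,0,3],[0,0,0]],
    [0,[0,0,3],[0,0,0]],
    [0,[0,0,3],[0,0,0]],
    [0,[0,0,3],[0,0,0]],
    [0,[0,0,3],[0,0,0]],
    [0,[0,0,2],[0,0,0]],
    [0,[0,0,2],[0,0,0]],
    [0,[0,0,1],[0,0,0]],
    [0,[0,0,0],[0,0,0]],
    [0,[0,0,0],[0,0,0]],
  ],
)

```text
time_s: 11.42
eef_pos: [543.6, -145.6, 137.9]
ee_rot: [0.0, 0.0, 1.0, -0.0]
force: [0.7, -0.1, -5.2]
grip_width: 0.168
```

>>> carry_out(
  plan=[
    [0,[0,0,1.5],[0,0,0]],
    [0,[0,0,1.5],[0,0,0]],
    [0,[0,0,1.5],[0,0,0]],
    [0,[0,0,1.5],[0,0,0]],
    [0,[0,0,0],[0,0,0]],
    [0,[0,0,0],[0,0,0]],
  ],
)

```text
time_s: 11.92
eef_pos: [543.5, -145.6, 131.7]
ee_rot: [-0.0, 0.0, 1.0, 0.0]
force: [-0.3, -0.3, -5.5]
grip_width: 0.169
```

>>> carry_out(
  plan=[
    [0,[0,0,1.5],[0,0,0]],
    [0,[0,0,1.5],[0,0,0]],
    [0,[0,0,1.5],[0,0,0]],
    [0,[0,0,1],[0,0,0]],
    [0,[0,0,0],[0,0,0]],
    [0,[0,0,0],[0,0,0]],
  ],
)

```text
time_s: 12.42
eef_pos: [543.5, -145.6, 126.2]
ee_rot: [-0.0, 0.0, 1.0, 0.0]
force: [-1.4, 0.2, -5.9]
grip_width: 0.165
```

>>> carry_out(
  plan=[
    [0,[0,0,0.7],[0,0,0]],
    [0,[0,0,0.7],[0,0,0]],
    [0,[0,0,0.6],[0,0,0]],
    [0,[0,0,0],[0,0,0]],
    [0,[0,0,0],[0,0,0]],
  ],
)

```text
time_s: 12.83
eef_pos: [543.5, -145.6, 124.3]
ee_rot: [-0.0, 0.0, 1.0, 0.0]
force: [0.9, -0.7, -6.4]
grip_width: 0.168
```

>>> carry_out(
  plan=[
    [0,[0,0,0.4],[0,0,0]],
    [0,[0,0,0.4],[0,0,0]],
    [0,[0,0,0.2],[0,0,0]],
    [0,[0,0,0],[0,0,0]],
    [0,[0,0,0],[0,0,0]],
  ],
)

```text
time_s: 13.25
eef_pos: [543.6, -145.5, 123.8]
ee_rot: [0.0, -0.0, 1.0, -0.0]
force: [-2.0, 1.9, 3.0]
grip_width: 0.168
```

Contact came at 123.8, and the expected seat height was about 124. I'll release now.

>>> carry_out(
  plan=[
    [20,[0,0,0],[0,0,0]],
    [30,[0,0,0],[0,0,0]],
    [45,[0,0,0],[0,0,0]],
    [60,[0,0,0],[0,0,0]],
    [60,[0,0,0],[0,0,0]],
    [60,[0,0,0],[0,0,0]],
    [60,[0,0,0],[0,0,0]],
    [60,[0,0,0],[0,0,0]],
    [60,[0,0,0],[0,0,0]],
  ],
)

```text
time_s: 14.0
eef_pos: [543.5, -145.6, 123.3]
ee_rot: [0.0, 0.0, 1.0, -0.0]
force: [0.2, 0.5, -0.6]
grip_width: 0.704
```

```bash
python3 - <<'E'
from rig import ctrl
from h import *
import pickle
s=ctrl.sense();print(s["eef_pos"],s["force"],s["grip_width"]*85.4,s["time_s"])
c=ctrl.capture("scene");cv2.imwrite("pics/s6.png",cv2.resize(c["color"][120:300,180:400],None,fx=3.5,fy=3.3));T=c2w(c)
u,v,P=cloud(c,T);hsv=cv2.cvtColor(c["color"],cv2.COLOR_BGR2HSV);m=cv2.inRange(hsv,(15,120,80),(35,255,255))[v,u]>0
k=m&(np.hypot(P[:,0]-543,P[:,1]+145)<58);Q=P[k];A=np.c_[Q[:,:2]-[543,-145],np.ones(len(Q))];f=np.linalg.lstsq(A,Q[:,2],rcond=None)[0];print("scene plate plane",f,np.median(Q[:,2]))
s=ctrl.sense();c=ctrl.capture("wrist");cv2.imwrite("pics/w6.png",c["color"]);T=c2w(c,s);pickle.dump((s,c),open("w6.pkl","wb"))
u,v,P=cloud(c,T);hsv=cv2.cvtColor(c["color"],cv2.COLOR_BGR2HSV);M=cv2.inRange(hsv,(15,100,60),(35,255,255));m=M[v,u]>0
k=m&(np.hypot(P[:,0]-543,P[:,1]+145)<58);Q=P[k];A=np.c_[Q[:,:2]-[543,-145],np.ones(len(Q))];print("wrist plane",np.linalg.lstsq(A,Q[:,2],rcond=None)[0])
cs,_=cv2.findContours(M,cv2.RETR_EXTERNAL,cv2.CHAIN_APPROX_NONE);h=cv2.convexHull(max(cs,key=cv2.contourArea))[:,0];h=h[h[:,1]<290]
print("plate",circ(onplane(c,h,94,T)))
E
```

```text
[ 543.52538684 -145.62042392  123.2870657 ] [ 0.22529867  0.5164253  -0.56937558] 60.128823303432405 14.0
scene plate plane [-1.21890589e-02  2.54545908e-03  9.40624198e+01] 93.15516216314256
wrist plane [5.00330089e-03 1.70322645e-03 9.34825322e+01]
plate (array([ 542.65779524, -146.15181864]), np.float64(61.58239281185183))
```

View pics/s6.png

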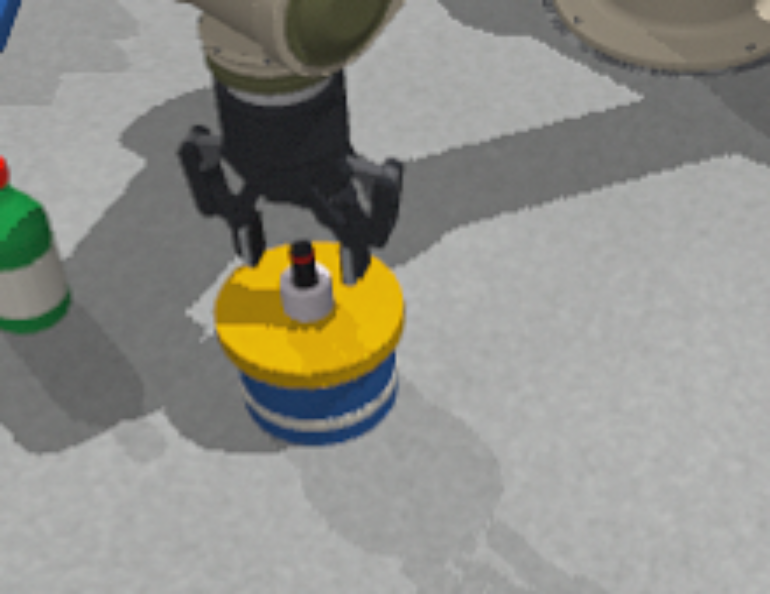

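View pics/w6.png

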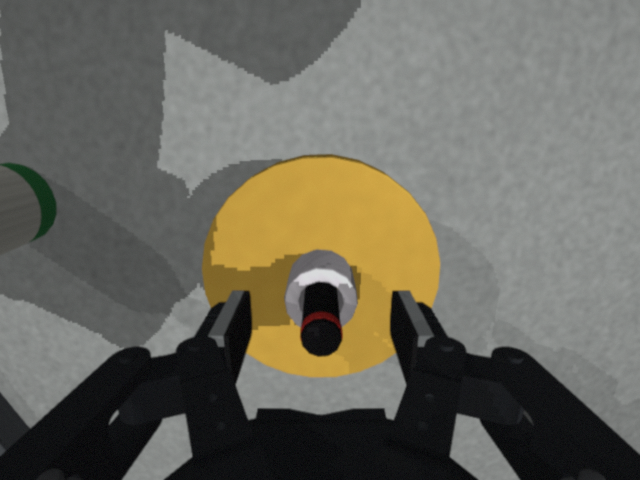

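The plate top is at z≈94 and level, so the pair is seated and the stem is free. The stem (321,335) and collar (321,290) are centred between the pads. I'll go down to the collar.

>>> carry_out(
  plan=[
    [60,[0,0,3],[0,0,0]],
    [60,[0,0,4],[0,0,0]],
    [60,[0,0,4],[0,0,0]],
    [60,[0,0,4],[0,0,0]],
    [60,[0,0,4],[0,0,0]],
    [60,[0,0,4],[0,0,0]],
    [60,[0,0,2],[0,0,0]],
    [60,[0,0,0],[0,0,0]],
    [60,[0,0,0],[0,0,0]],
    [60,[0,0,0],[0,0,0]],
  ],
)

```text
time_s: 14.93
eef_pos: [543.6, -145.7, 98.5]
ee_rot: [0.0, 0.0, 1.0, -0.0]
force: [-1.1, -0.7, 0.7]
grip_width: 0.707
```

```bash
python3 - <<'E'
from rig import ctrl
from h import *
s=ctrl.sense();print(s["eef_pos"],s["force"],s["grip_width"]*85.4,s["time_s"])
c=ctrl.capture("wrist");cv2.imwrite("pics/w7.png",c["color"])
E
```

```text
[ 543.61864836 -145.6583935    98.45965221] [-1.09634712 -0.7293861   0.66280196] 60.408924572789225 14.9333
```

View pics/w7.png

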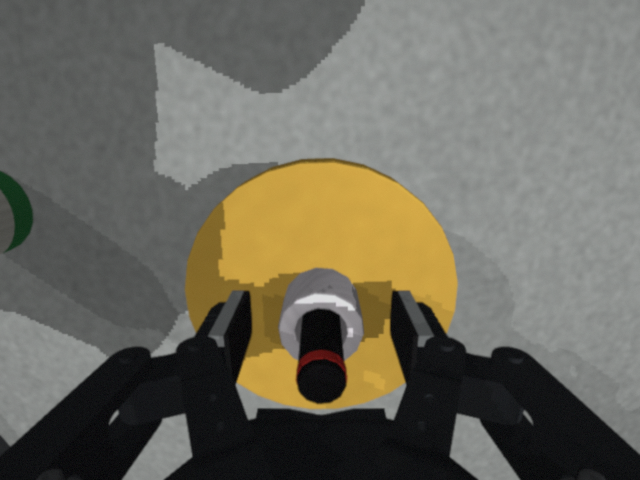

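The collar is at (321,320), centred between the pads. I'll close on it.

>>> carry_out(
  plan=[
    [60,[0,0,1.2],[0,0,0]],
    [60,[0,0,0],[0,0,0]],
    [45,[0,0,0],[0,0,0]],
    [36,[0,0,0],[0,0,0]],
    [30,[0,0,0],[0,0,0]],
    [20,[0,0,0],[0,0,0]],
    [0,[0,0,0],[0,0,0]],
    [0,[0,0,0],[0,0,0]],
    [0,[0,0,0],[0,0,0]],
    [0,[0,0,0],[0,0,0]],
    [0,[0,0,0],[0,0,0]],
  ],
  grip_force=45,
)

```text
time_s: 15.9
eef_pos: [543.7, -145.6, 97.4]
ee_rot: [0.0, 0.0, 1.0, -0.0]
force: [-0.9, 1.0, 5.3]
grip_width: 0.381
```

```bash
python3 - <<'E'
from rig import ctrl
from h import *
s=ctrl.sense();print(s["eef_pos"],s["force"],s["grip_width"]*85.4,s["time_s"])
c=ctrl.capture("wrist");cv2.imwrite("pics/w8.png",c["color"])
E
```

```text
[ 543.65814421 -145.61646893   97.42397715] [-0.8818414   0.96426839  5.3330733 ] 32.57676545479122 15.9
```

View pics/w8.png

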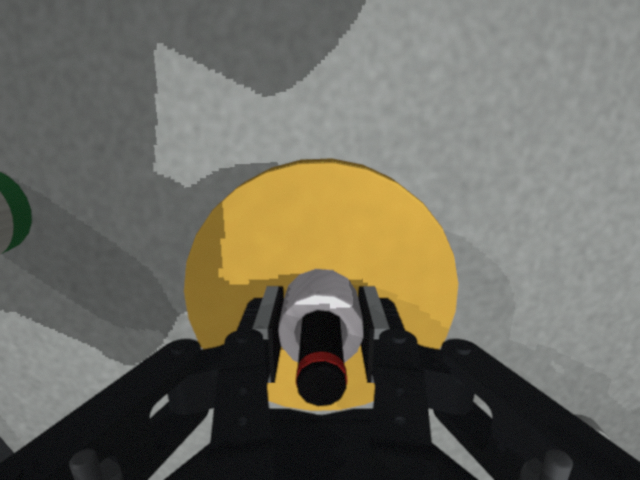

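The collar is gripped and the stem is clear between the fingers. I'll lift slowly at first.

>>> carry_out(
  plan=[
    [0,[0,0,-1],[0,0,0]],
    [0,[0,0,-1.5],[0,0,0]],
    [0,[0,0,-2],[0,0,0]],
    [0,[0,0,-2],[0,0,0]],
    [0,[0,0,-1.5],[0,0,0]],
    [0,[0,0,0],[0,0,0]],
    [0,[0,0,0],[0,0,0]],
  ],
)

```text
time_s: 16.53
eef_pos: [543.5, -145.6, 105.1]
ee_rot: [0.0, 0.0, 1.0, -0.0]
force: [0.1, -0.2, -1.8]
grip_width: 0.375
```

```bash
python3 - <<'E'
from rig import ctrl
from h import *
s=ctrl.sense();print(s["eef_pos"],s["force"],s["wrist_torque"],s["grip_width"]*85.4,s["time_s"])
c=ctrl.capture("wrist");cv2.imwrite("pics/w9.png",c["color"])
c=ctrl.capture("scene");cv2.imwrite("pics/s9.png",cv2.resize(c["color"][120:300,180:400],None,fx=3.5,fy=3.3))
E
```

```text
[ 543.50311361 -145.62283115  105.1263686 ] [ 0.09846268 -0.24837688 -1.7966434 ] [-0.03628785  0.04340576  0.06070861] 32.061961495636325 16.5333
```

View pics/w9.png

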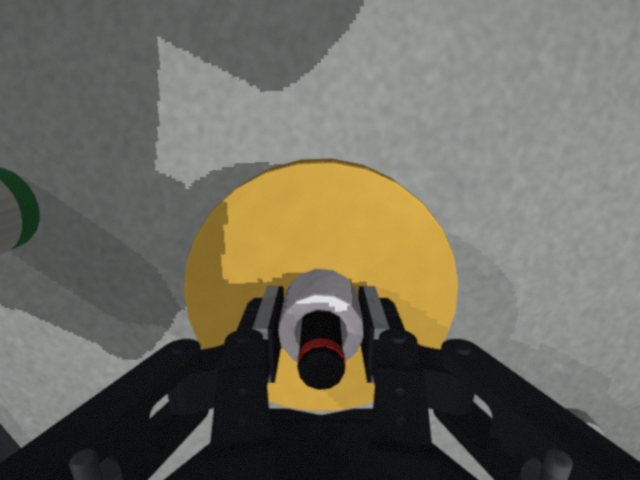

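View pics/s9.png

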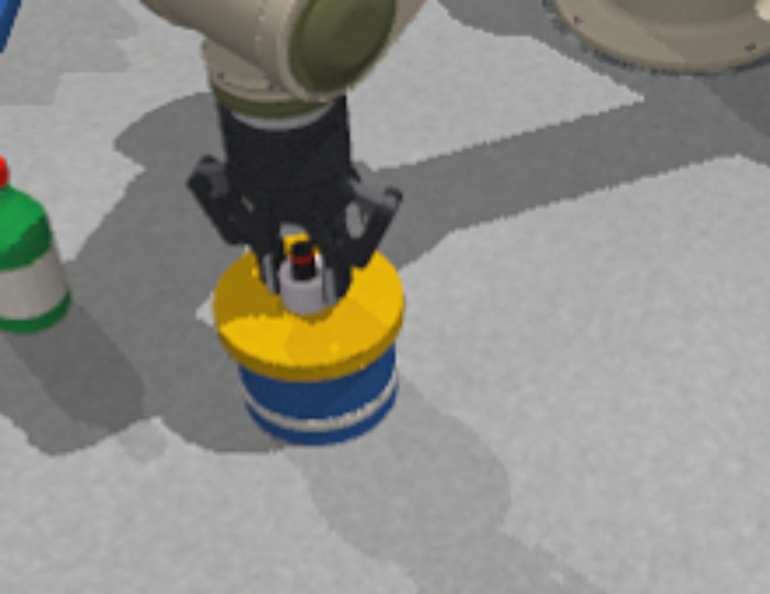

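The cover alone is rising: the load is about 2 N and the stem sits lower in the view. I'll continue straight up.

>>> carry_out(
  plan=[
    [0,[0,0,-2],[0,0,0]],
    [0,[0,0,-4],[0,0,0]],
    [0,[0,0,-5],[0,0,0]],
    [0,[0,0,-5],[0,0,0]],
    [0,[0,0,-5],[0,0,0]],
    [0,[0,0,-5],[0,0,0]],
    [0,[0,0,-5],[0,0,0]],
    [0,[0,0,-5],[0,0,0]],
    [0,[0,0,-5],[0,0,0]],
    [0,[0,0,-5],[0,0,0]],
    [0,[0,0,-5],[0,0,0]],
    [0,[0,0,-5],[0,0,0]],
    [0,[0,0,-3],[0,0,0]],
    [0,[0,0,0],[0,0,0]],
    [0,[0,0,0],[0,0,0]],
  ],
)

```text
time_s: 17.88
eef_pos: [543.5, -145.6, 164.1]
ee_rot: [0.0, 0.0, 1.0, -0.0]
force: [0.5, 0.1, -1.4]
grip_width: 0.385
```

>>> carry_out(
  plan=[
    [0,[0,0,-3],[0,0,0]],
    [0,[0,0,-5],[0,0,0]],
    [0,[0,0,-6],[0,0,0]],
    [0,[0,0,-6],[0,0,0]],
    [0,[0,0,-6],[0,0,0]],
    [0,[0,0,-6],[0,0,0]],
    [0,[0,0,-6],[0,0,0]],
    [0,[0,0,-6],[0,0,0]],
    [0,[0,0,-5],[0,0,0]],
    [0,[0,0,-3],[0,0,0]],
    [0,[0,0,0],[0,0,0]],
    [0,[0,0,0],[0,0,0]],
    [0,[0,0,0],[0,0,0]],
  ],
)

```text
time_s: 18.97
eef_pos: [543.4, -145.5, 215.7]
ee_rot: [-0.0, 0.0, 1.0, 0.0]
force: [-0.3, 0.0, -3.0]
grip_width: 0.382
```

```bash
python3 - <<'E'
from rig import ctrl
from h import *
s=ctrl.sense();print(s["eef_pos"],s["ee_rot"],s["force"],s["grip_width"]*85.4,abs(s["dq"]).max(),s["time_s"])
c=ctrl.capture("wrist");cv2.imwrite("pics/w10.png",c["color"])
c=ctrl.capture("scene");cv2.imwrite("pics/s10.png",cv2.resize(c["color"][80:300,160:400],None,fx=3.3,fy=2.7));T=c2w(c)
u,v,P=cloud(c,T);hsv=cv2.cvtColor(c["color"],cv2.COLOR_BGR2HSV);m=cv2.inRange(hsv,(15,120,80),(35,255,255))[v,u]>0
d=np.hypot(P[:,0]-543,P[:,1]+145)
k=m&(d<58)&(P[:,2]>150);Q=P[k];A=np.c_[Q[:,:2]-[543,-145],np.ones(len(Q))];print("cover plane",np.linalg.lstsq(A,Q[:,2],rcond=None)[0])
k=~m&(d<60)&(P[:,2]>84)&(P[:,2]<100);Q=P[k];A=np.c_[Q[:,:2]-[543,-145],np.ones(len(Q))];print("flange top",len(Q),np.linalg.lstsq(A,Q[:,2],rcond=None)[0],circ(cv2.convexHull(Q[:,:2].astype(np.float32))[:,0]))
E
```

```text
[ 543.36855145 -145.54622854  215.74827759] [-3.01805832e-04  6.20907665e-05  9.99999940e-01  1.58881677e-04] [-0.28365543  0.02812404 -2.95723265] 32.6448435204971 0.0025960935452872284 18.9667
cover plane [-1.56106822e-03  6.19178558e-03  2.12429502e+02]
flange top 1231 [-1.14844205e-03 -1.37097260e-03  8.91598963e+01] (array([ 545.72799783, -147.46587298]), np.float64(56.12537864467097))
```

View pics/s10.png

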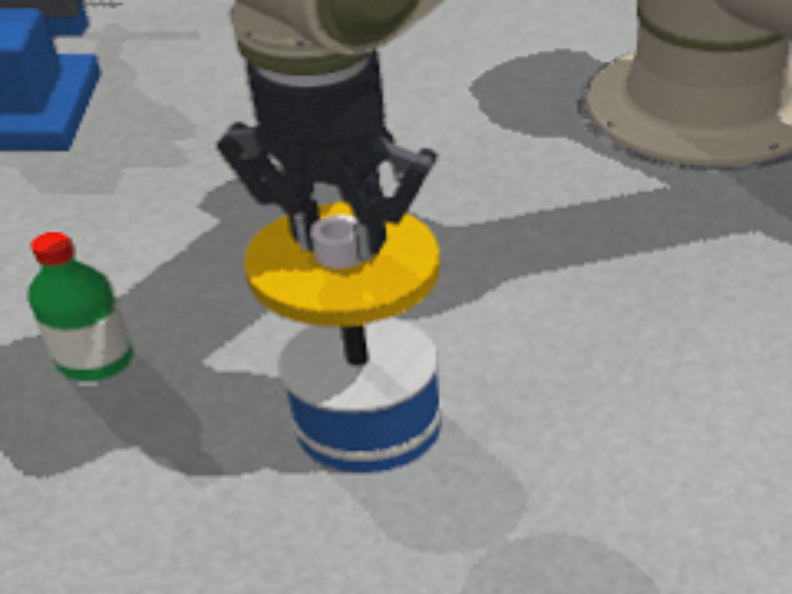

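View pics/w10.png

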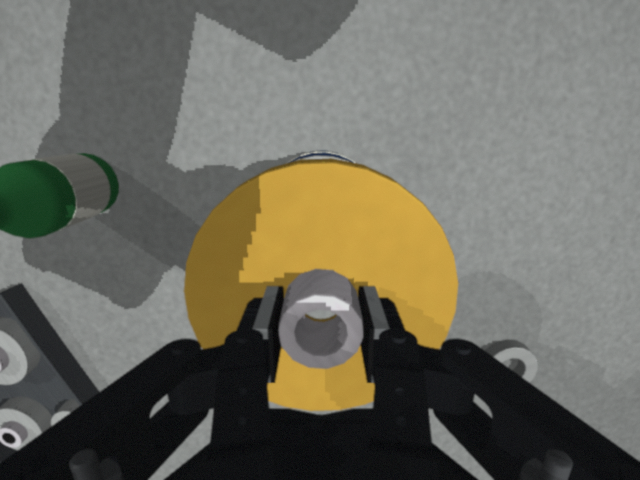

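The cover is about 118 mm up and level. The inner lid is flat on the rim, with its flange top at about 89–90 mm and level. The stem is clear of the bore, and everything is still, so I'm handing in.

```bash
python3 - <<'E'
from rig import ctrl
print(ctrl.finish_job())
E
```

```text
the job is handed in; nothing more can be done
None
```

The job is done and handed in; no verdict was reported. I lifted both lids by the stem, seated them gently on the tin, let go, then took the cover by its collar and raised it alone.

**Last checks**
- **Cover:** it was held still and level, about 118 mm above where it sat and within about 1 mm of the tin's measured axis. The stem was clear of the bore.
- **Load:** the force during the lift read between 1.4 and 3.0 N, against about 2.2 N for the cover alone.
- **Inner lid:** it was flat, with its flange top at 89.2 mm (nominal 90) and a tilt of about 0.002 rad.
- **Time:** about 19 s of the 50 s.

**Disagreement:** the scene camera put the flange centre about 2–3 mm from the wrist camera's tin position. That is close to the roughly 2 mm calibration error and inside the 6 mm limit.

**Not re-measured:** I did not re-measure the tin or the other things on the bench at the end. I saw nothing shifted in the last pictures, but they do not show the spanner.

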